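# Nip up the grinder's deep wing nut

## Robot

A 6-joint arm with a two-finger parallel gripper is mounted at the origin on the work surface. World frame = base frame: x ahead of the robot, y to its left, z up, the work surface at z = 0. Lengths are in mm, angles in rad, forces in N, time in s.
With the tool pointing down it reaches from about 275 to 750 mm from the base axis. Payload 10.2 kg.
Tool frame: the origin (TCP) lies midway between the tips of the shut fingers; the grasp point (between the pads) lies 19 mm behind it; z points along the fingers, y is the line along which they close (so a half turn about z gives the same grasp; the last joint's range is limited). The gripper opens to 85 mm and grips with 20 to 120 N. Pads are 22 mm wide; open, the fingers measure 114 mm over their backs; the gripper's body (76 mm by 85 mm) begins 54 mm behind the grasp point. The pads swing forward as they close: fully open they stand 13 mm farther back than shut.
Start: joints at [0.98, 0.313, 1.498, -0, 1.331, -0.223], TCP at [188.784, 489.89, 231.294] pointing down, gripper open.
Joint ranges: [-2.94, 2.94], [-0.97, 2.17], [0.19, 2.56], [-1.23, 4.37], [0.02, 3.11], [-2.88, 2.88]. Speed limits (rad/s): [2.39, 2.39, 3.01, 3.14, 3.14, 3.14].

## Interface

Orientations are given as a unit quaternion [w, x, y, z].
In Python, from rig import ctrl gives the robot as it stands.
- The arm moves only by the tool send_rows, never from a script. Its argument "targets" is a list of rows, each a list of 7 numbers: the closure, from -1 (fully open) to 1 (shut), so that 0 is half open, then the shift along the tool's x, y, z in m, then the turn, a rotation vector about the tool's x, y, z in rad. In form: [[claw, dx, dy, dz, ax, ay, az], ...]. A call has exactly 10 rows; each row shifts and turns the commanded pose from where the row before left it, along the tool's axes as they then stand; what a row does not reach is not made up. A row lasts 1/8 s, in which the tool goes at most 62.5 mm and 10.7 degrees, less where a joint would pass 70% of its speed; a pose out of reach is approached as far as the arm can. A call with a gripper value outside its range is refused whole. The fingers move at their own pace and stop on an object; "squeeze" is the grip in N (left out, the last holds). Time passes only in rows, so rows that do not move let the fingers close, or fill a call up. It gives the time, the measured TCP pose, the force, the opening and the grip force at its end, in the units of the state.
- ctrl.sense(): the state, without advancing time (a new reading comes with each control period).
- ctrl.capture(name): name is "scene" or "top" or "wrist"; returns a dict with "img" (420x560x3 uint8, red, green, blue), "camera_matrix" (3x3 intrinsics, pixels), "k1" (the pictures are not rectified: a ray, as slopes to the right and down, at radius r is drawn at 1 + k1 r^2 times it, then the intrinsics apply), "R" (3x3) and "t" (3): a world point X has camera coordinates R X + t. Camera axes: x right, y down, z forward; pixel columns grow to the right and rows downward; lengths in mm; the calibration is good to about 2 mm. A picture is of the moment at which its call begins. There is no depth.
- ctrl.finish_job(): hands the job in; it is judged then, once.
Trained networks look in a picture, given as the dict that the camera call returned (one of the last four; its "shot" number tells which), for a name from the list of things; names that differ only in an ending like _2 or _b are one class to them, and where a whole thing is asked for, a point or a joint stands for the part that bears it (a point fixed in the world has none). Each returns a list of dicts, best first, with "score" (0 to 1); they miss things now and then, are a little off and sometimes report something else, mostly with a low value. They report only what shows in the picture. A call takes as long as a camera call. They do not tell look-alikes from the thing itself.
- ctrl.boxes_of(query, picture): "extent" ([left, top, width, height] in pixels, round what is visible of it).
- ctrl.landmark_of(query, picture): "point" ([column, row] in pixels: a listed point, or the origin of a listed thing).
The state is a dict: "time_s": time; "joints": joint angles; "dq": joint speeds; "tau": joint torques, N m; "eef_pos": TCP position; "ee_rot": TCP orientation; "force": force on the tool from outside, world axes, zero at the start; "wrist_torque": the same for the moment, N m; "grip_width": opening from 0.0 (shut) to 1.0 (fully open); "grip_force": force on a finger pad.
Only numpy, scipy, OpenCV 4.12 (cv2) and the standard library are available. Lean on these libraries where they do the work, as an engineer would, in place of code of your own. Each camera call takes 0.05 s, during which the arm holds its last target. There are 200 camera calls.

## Task

The brass wing nut at the bottom of the cream coffee grinder's deep bore has to be tightened. Take the yellow T-handled socket extension from the rack, lower it into that bore until its two jaws straddle the wings and it stands fully home on the bottom, turn it clockwise (seen from above) by about a quarter turn so that the nut turns with it, then let go and leave the tool standing upright on the nut.

Things in the scene. Friction and masses are not known exactly. Their poses are not given: they have to be found in the camera images.
- driver_handle (a point): Centre of the yellow T-handle (64 mm bar along x, 20 thick along y: grip across this, 32 high) of a loose 280 g socket extension, 172 mm long, upright (z) in a wooden rack 40 mm high; like tools with blue and red handles stand 80 mm to a side. Below: shaft 14 mm thick, socket 50 mm across, its underside slotted along x (parallel to the bar), 29 wide, 20 deep. Either way round fits.
- driver_foot (a point): Centre of the underside of the yellow tool's socket, on the shaft's axis at the level of the ends of its two jaws (each 36 mm long), 156 mm below point driver_handle; same axes. It stands on the rack's floor, 5 mm above the table.
- nut (a point): Centre of the brass wing nut, at the bottom of the bore, 12 mm above the table; z up, x along the wings, which form one bar 48 mm long, 4 thick (hub 10), 16 high. The bore is round, 74 mm wide, 78 deep, in the middle of a fixed cream square grinder body 110 mm wide with its top at 90 mm. Red marks on the rim start in line with the wings. The round blue pump motor with a hex nut is not needed.
- wingnut (a joint): How far the wing nut has been turned clockwise seen from above, rad: 0 at the start, growing as it tightens; it resists with 0.12 N m and stays where left. The tool goes on with its slot laid along the wings (15 degrees off either way will do) and then has about 34 degrees of free play each way before its jaws push the wings.
There are look-alikes about, which are no part of the job. What is shaped like the part that bears nut but purple is not meant. Leave any purple look-alike of the part that bears driver_handle alone.

How it is judged:
By the outcome, as a careful person would: the job done as asked, in the order asked, and still so for the second after the job is handed in, with the robot touching nothing.
It also fails if it takes over 42 s, if anything falls off the work surface, if the arm or the gripper's body presses on something with over 40 N, if the wrist force passes 120 N, or if a joint passes its speed limit or range.

## Working session

There is one attempt and no reset: what is moved stays moved. The work goes in short steps, Python scripts to look and compute and a tool call to move; the robot and the scene stay as the last step left them, time stands still between calls to the robot, and variables do not carry over. Pictures are saved under pics/ and viewed, at most 10 in all, crops included, and the job is handed in when it is done.

Besides the shell and the picture viewer there is one more tool, called after "Call:" as name(argument=value, ...), one argument or row to a line, values as JSON. send_rows: Moves the arm, as the interface text tells. Its arguments: {"type":"object","properties":{"targets":{"type":"array"},"squeeze":{"type":"number"}},"required":["targets"]}

```bash
mkdir -p pics
cat > h.py <<'E'
import numpy as np, cv2, pickle
from rig import ctrl
def ray(c,p):
    K=np.array(c["camera_matrix"]);k=c["k1"];d=(np.array(p,float)-K[:2,2])/[K[0,0],K[1,1]]
    u=d.copy()
    for _ in range(20): u=d/(1+k*(u@u))
    R=np.array(c["R"]);t=np.array(c["t"])
    return -R.T@t, R.T@np.r_[u,1]
def at(c,p,z):
    o,d=ray(c,p); return o+d*(z-o[2])/d[2]
def proj(c,X):
    R=np.array(c["R"]);t=np.array(c["t"]);K=np.array(c["camera_matrix"]);q=R@np.array(X)+t;u=q[:2]/q[2]
    u=u*(1+c["k1"]*(u@u)); return K[:2,:2]@u+K[:2,2]
def save(c,n): cv2.imwrite(f"pics/{n}.png",c["img"][:,:,::-1])
E
python3 - <<'E'
from h import *
cs=[ctrl.capture(n) for n in("scene","top")]
pickle.dump(cs,open("c0.pkl","wb"))
im=np.hstack([c["img"] for c in cs])
for c,n in zip(cs,("scene","top")):
    save(c,n+"0")
    for q,z in(("driver_handle",161),("nut",12)):
        for r in ctrl.landmark_of(q,c): print(n,q,np.round(r["point"]),round(r["score"],2),np.round(at(c,r["point"],z)))
print(ctrl.sense())
E
```

```text
scene driver_handle [210. 308.] 0.94 [ 512. -405.  161.]
scene driver_handle [256. 272.] 0.59 [ 531. -269.  161.]
top driver_handle [416. 177.] 0.75 [ 501. -399.  161.]
top driver_handle [377. 164.] 0.73 [ 537. -281.  161.]
top nut [152. 274.] 0.62 [210. 407.  12.]
top nut [190. 180.] 0.58 [511. 294.  12.]
top nut [209. 237.] 0.46 [328. 228.  12.]
{'time_s': 0.3, 'joints': array([ 9.79605844e-01,  3.13107813e-01,  1.49792237e+00,  2.18438656e-05,
        1.33101631e+00, -2.23393932e-01]), 'dq': array([ 7.81359878e-05, -2.81388469e-04, -1.30505621e-03,  1.47698716e-03,
       -1.18670096e-03,  9.62376892e-04]), 'tau': array([-5.13360246e-04, -4.11767149e+01, -2.59567791e+01, -1.18022531e-04,
        1.94489294e-03, -3.01931387e-06]), 'eef_pos': array([188.72943652, 489.82388706, 231.10400987]), 'ee_rot': array([-9.96302582e-05,  1.82866045e-01,  9.83137812e-01, -2.04156309e-04]), 'force': array([-0.65832274, -0.07586374, -0.91266958]), 'wrist_torque': array([-0.04032576, -0.02020158, -0.00629208]), 'grip_force': 0.0, 'grip_width': 1.0016048975983591}
```

View pics/scene0.png

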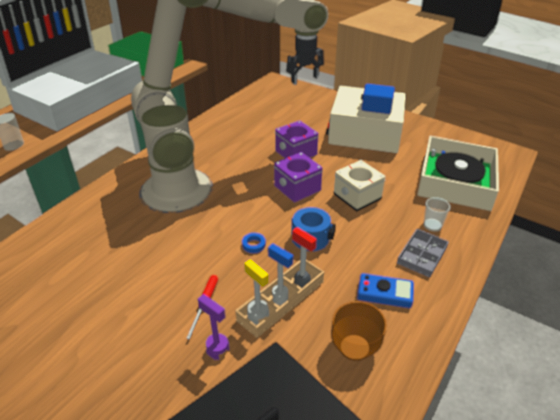

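View pics/top0.png

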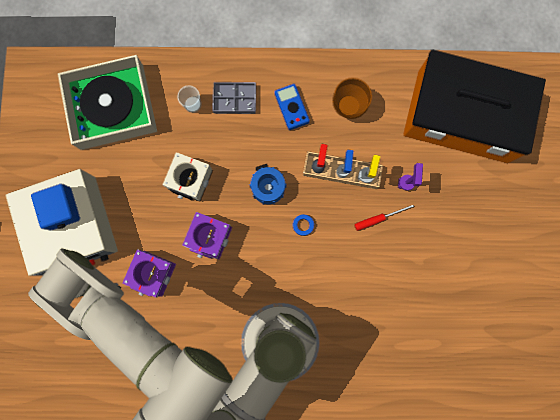

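Scene picture: yellow handle at (256,272), with blue (280,255), red (304,238) and the purple look-alike (211,307) beside it. The cream grinder is at (360,184), and the purple ones are at (297,140) and (298,177). 
Top picture: yellow handle at (376,165), blue (348,160), red (322,155), purple tool (416,177). The cream grinder is at (187,177), purple grinders at (208,236) and (149,272), and the motor at (268,184). 
I choose the yellow handle and the cream grinder, and will check both in one crop.

Run:
```python
from h import *
cs=pickle.load(open("c0.pkl","rb"))
S,T=cs
pts=[]
for c,b in((S,(235,250,280,300)),(T,(355,145,395,190))):
    hsv=cv2.cvtColor(c["img"],cv2.COLOR_RGB2HSV)
    m=cv2.inRange(hsv,(22,170,130),(34,255,255)); mm=np.zeros_like(m);mm[b[1]:b[3],b[0]:b[2]]=m[b[1]:b[3],b[0]:b[2]]
    ys,xs=np.nonzero(mm);p=np.array([xs.mean(),ys.mean()]);pts.append(p)
    print(len(xs),p,xs.min(),xs.max(),ys.min(),ys.max(),at(c,p,165), cv2.minAreaRect(np.c_[xs,ys].astype(np.float32)))
    if c is T:
        for q in cv2.boxPoints(cv2.minAreaRect(np.c_[xs,ys].astype(np.float32))): print(np.round(at(c,q,177),1))
o1,d1=ray(S,pts[0]);o2,d2=ray(T,pts[1])
A=np.c_[d1,-d2];s=np.linalg.lstsq(A,o2-o1,rcond=None)[0]
print("tri",o1+d1*s[0],o2+d2*s[1])
# grinder crop: red marks
im=T["img"]
hsv=cv2.cvtColor(im,cv2.COLOR_RGB2HSV)
m=cv2.inRange(hsv,(0,120,90),(8,255,255))|cv2.inRange(hsv,(172,120,90),(180,255,255))
n,l,st,ce=cv2.connectedComponentsWithStats(m[145:210,155:220])
for i in range(1,n): 
    q=ce[i]+[155,145]; print(st[i],q,at(T,q,90))
a=cv2.resize(im[150:205,155:220],None,fx=6,fy=6,interpolation=2);b=cv2.resize(im[140:195,345:410],None,fx=6,fy=6,interpolation=2)
cv2.imwrite("pics/crop0.png",np.hstack([a,b])[:,:,::-1])
```

```text
367 [255.98092643 272.0626703 ] 244 267 259 285 [ 533.63227507 -272.61881138  165.        ] ((256.1557312011719, 272.2131042480469), (30.472780227661133, 13.443873405456543), 39.80556869506836)
159 [373.99371069 165.25157233] 368 379 155 175 [ 533.42957936 -272.79077032  165.        ] ((373.9117736816406, 165.3529510498047), (7.761139392852783, 21.585670471191406), 14.03624439239502)
[ 501.9 -251.3  177. ]
[ 564.5 -267.4  177. ]
[ 559.2 -289.4  177. ]
[ 496.6 -273.2  177. ]
tri [ 533.63286458 -272.61956748  165.00103231] [ 533.43207149 -272.79286315  164.98876926]
[35 14  3  4  6] [191.  160.5] [559.09549178 279.94439026  90.        ]
[24 41  3  4  6] [179.83333333 187.33333333] [474.44780703 311.53322042  90.        ]
```

View pics/crop0.png

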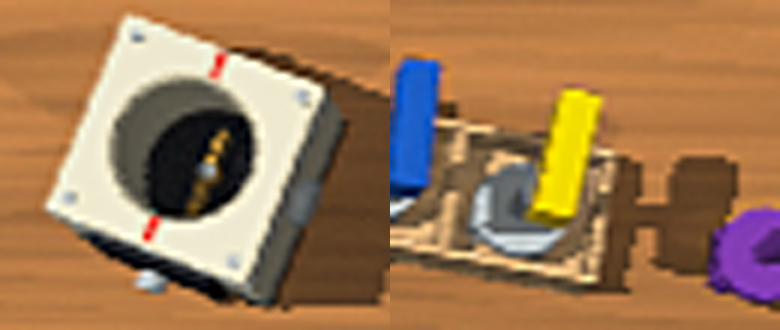

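The crop confirms the yellow tool at the end of the rack and the cream grinder with red marks and brass wings. Handle: about (533.5,-272.7,165), bar at about -14°. Bore: about (517,296), wings at about -20.5°. I move towards the handle.

Call:
send_rows(
  targets=[
    [-0.4,-0.0426,-0.042,-0.004,0,0,0],
    [-0.4,-0.0426,-0.042,-0.004,0,0,0],
    [-0.4,-0.0426,-0.042,-0.004,0,0,0],
    [-0.4,-0.0426,-0.042,-0.004,0,0,0],
    [-0.4,-0.0426,-0.042,-0.004,0,0,0],
    [-0.4,-0.0426,-0.042,-0.004,0,0,0],
    [-0.4,-0.0426,-0.042,-0.004,0,0,0],
    [-0.4,-0.0426,-0.042,0,0,0,0],
    [-0.4,-0.0426,-0.042,0,0,0,0],
    [-0.4,-0.0426,-0.042,0,0,0,0],
  ],
  squeeze=60,
)

```text
time_s: 1.55
eef_pos: [435.7, -57.2, 259.5]
ee_rot: [0.0, 0.183, 0.983, 0.0]
force: [1.0, 1.0, -0.0]
grip_width: 0.698
grip_force: 0.0
```

Call:
send_rows(
  targets=[
    [-0.4,-0.0426,-0.042,0,0,0,0],
    [-0.4,-0.0426,-0.042,0,0,0,0],
    [-0.4,-0.0426,-0.042,0,0,0,0],
    [-0.4,-0.0426,-0.042,0,0,0,0],
    [-0.4,0,0,0,0,0,-0.117],
    [-0.4,0,0,0,0,0,0],
    [-0.4,0,0,0,0,0,0],
    [-0.4,0,0,0,0,0,0],
    [-0.4,0,0,0,0,0,0],
    [-0.4,0,0,0,0,0,0],
  ],
)

```text
time_s: 2.8
eef_pos: [533.9, -273.1, 259.4]
ee_rot: [0.0, 0.125, 0.992, -0.0]
force: [-0.2, -0.1, -0.9]
grip_width: 0.697
grip_force: 0.0
```

Run:
```python
from h import *
from scipy.spatial.transform import Rotation as Ro
s=ctrl.sense();q=s["ee_rot"];M=Ro.from_quat(np.r_[q[1:],q[0]]).as_matrix()
print(s["time_s"],s["eef_pos"],M.round(3).tolist(),np.degrees(np.arctan2(M[1,0],M[0,0])),s["grip_width"])
c=ctrl.capture("wrist");save(c,"w1");pickle.dump(c,open("w1.pkl","wb"))
print(-np.array(c["R"]).T@c["t"])
hsv=cv2.cvtColor(c["img"],cv2.COLOR_RGB2HSV)
m=cv2.inRange(hsv,(22,170,130),(34,255,255));ys,xs=np.nonzero(m)
r=cv2.minAreaRect(np.c_[xs,ys].astype(np.float32));print(len(xs),r)
P=[at(c,p,177)[:2] for p in cv2.boxPoints(r)];print(np.round(P,1).tolist(),np.mean(P,0))
print(proj(c,[533.5,-272.7,161]))
```

```text
2.8 [ 533.87319853 -273.08392263  259.44057257] [[-0.969, 0.248, 0.0], [0.248, 0.969, -0.0], [-0.0, -0.0, -1.0]] 165.62184152560712 0.6968164301875109
[ 455.87152009 -252.85328015  403.10425478]
3026 ((281.5, 209.0), (100.0, 31.0), 90.0)
[[494.4, -271.5], [499.1, -253.1], [564.9, -268.9], [559.7, -289.1]] [ 529.53961024 -270.63679081]
[279.91553877 209.85380806]
```

View pics/w1.png

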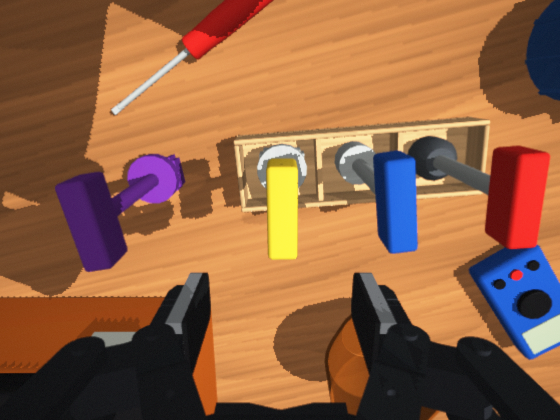

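The yellow bar stands vertical in the wrist view at (282,209), centred between the fingers (208 and 352). The purple tool is off at (95,220). Going down to grip.

Call:
send_rows(
  targets=[
    [-0.4,0,0,0.04,0,0,0],
    [-0.4,0,0,0.04,0,0,0],
    [-0.4,0,0,0.025,0,0,0],
    [-0.4,0,0,0.012,0,0,0],
    [-0.4,0,0,0,0,0,0],
    [1,0,0,0,0,0,0],
    [1,0,0,0,0,0,0],
    [1,0,0,0,0,0,0],
    [1,0,0,0,0,0,0],
    [1,0,0,0,0,0,0],
  ],
  squeeze=80,
)

```text
time_s: 4.1
eef_pos: [534.4, -273.4, 143.3]
ee_rot: [0.001, 0.125, 0.992, -0.0]
force: [1.2, 1.4, 6.1]
grip_width: 0.22
grip_force: 79.3
```

Run:
```python
from rig import ctrl
s=ctrl.sense();print(s)
```

```text
{'time_s': 4.1, 'joints': array([-6.68005986e-01,  5.51737293e-01,  1.37899542e+00,  3.10817827e-04,
        1.20894525e+00, -1.98819535e+00]), 'dq': array([ 6.38179952e-04,  7.94369527e-05, -7.21898331e-04, -3.17441516e-04,
       -9.02813646e-04,  1.18074113e-03]), 'tau': array([-7.59402607e-01, -4.71696031e+01, -2.26820505e+01, -2.94065103e-01,
       -4.94991825e-02, -5.71337259e-04]), 'eef_pos': array([ 534.35650443, -273.37821813,  143.26818604]), 'ee_rot': array([ 8.94879053e-04,  1.25030229e-01,  9.92152460e-01, -3.69915296e-04]), 'force': array([1.22080752, 1.39928356, 6.08619209]), 'wrist_torque': array([ 0.12317728, -0.15123929, -0.00132527]), 'grip_force': 79.29028630256653, 'grip_width': 0.22004791078595837}
```

Call:
send_rows(
  targets=[
    [1,0,0,-0.01,0,0,0],
    [1,0,0,-0.02,0,0,0],
    [1,0,0,-0.03,0,0,0],
    [1,0,0,-0.045,0,0,0],
    [1,0,0,-0.05,0,0,0],
    [1,0,0,-0.05,0,0,0],
    [1,0,0,0,0,0,0],
    [1,0.0066,0.0228,0,0,0,0],
    [1,0.0132,0.0456,0,0,0,0],
    [1,0.0132,0.0456,0,0,0,0],
  ],
)

```text
time_s: 5.35
eef_pos: [529.5, -153.3, 345.3]
ee_rot: [-0.002, 0.125, 0.992, 0.001]
force: [0.0, 0.3, -3.1]
grip_width: 0.219
grip_force: 78.8
```

Call:
send_rows(
  targets=[
    [1,0.0132,0.0456,0,0,0,0],
    [1,0.0132,0.0456,0,0,0,0],
    [1,0.0132,0.0456,0,0,0,0],
    [1,0.0132,0.0456,0,0,0,0],
    [1,0.0132,0.0456,0,0,0,0],
    [1,0.0132,0.0456,0,0,0,0],
    [1,0.0132,0.0456,0,0,0,0],
    [1,0.0132,0.0456,0,0,0,0],
    [1,0.0132,0.0456,0,0,0,0],
    [1,0.0066,0.0228,0,0,0,0],
  ],
)

```text
time_s: 6.6
eef_pos: [515.3, 298.2, 345.2]
ee_rot: [-0.002, 0.124, 0.992, -0.001]
force: [-0.1, -1.1, -3.2]
grip_width: 0.22
grip_force: 79.1
```

Call:
send_rows(
  targets=[
    [1,0,0,0,0,0,0.123],
    [1,0,0,0,0,0,0.123],
    [1,0,0,0.03,0,0,0],
    [1,0,0,0.03,0,0,0],
    [1,0,0,0,0,0,0],
    [1,0,0,0,0,0,0],
    [1,0,0,0,0,0,0],
    [1,0,0,0,0,0,0],
    [1,0,0,0,0,0,0],
    [1,0,0,0,0,0,0],
  ],
)

```text
time_s: 7.85
eef_pos: [516.2, 296.2, 287.4]
ee_rot: [0.0, 0.246, 0.969, 0.0]
force: [0.1, 0.5, -2.8]
grip_width: 0.222
grip_force: 79.1
```

```bash
cat > look.py <<'E'
from h import *
from scipy.spatial.transform import Rotation as Ro
import sys
n=sys.argv[1]
s=ctrl.sense();q=s["ee_rot"];M=Ro.from_quat(np.r_[q[1:],q[0]]).as_matrix()
print(s["time_s"],s["eef_pos"],M.round(4).tolist(),np.degrees(np.arctan2(M[1,0],M[0,0])),s["grip_width"],s["grip_force"],s["force"],s["joints"])
cs=[ctrl.capture(k) for k in("wrist","top","scene")];pickle.dump(cs,open(n+".pkl","wb"))
w,t,sc=[c["img"] for c in cs]
b=np.hstack([cv2.resize(w,(533,400)),np.vstack([cv2.resize(t[130:230,140:270],(260,200),interpolation=2),cv2.resize(sc[40:240,250:510],(260,200),interpolation=2)])])
cv2.imwrite(f"pics/{n}.png",b[:,:,::-1])
E
python3 look.py l2
```

```text
7.85 [516.24666095 296.16216806 287.38388087] [[-0.8791, 0.4766, 0.0001], [0.4766, 0.8791, 0.0], [-0.0001, 0.0001, -1.0]] 151.53469993165285 0.22157213221455893 79.09852266311646 [ 0.08671688  0.52940588 -2.79233447] [ 3.24168963e-01  4.42867627e-01  1.16871065e+00  5.13126254e-06
  1.52989672e+00 -7.49814368e-01]
```

View pics/l2.png

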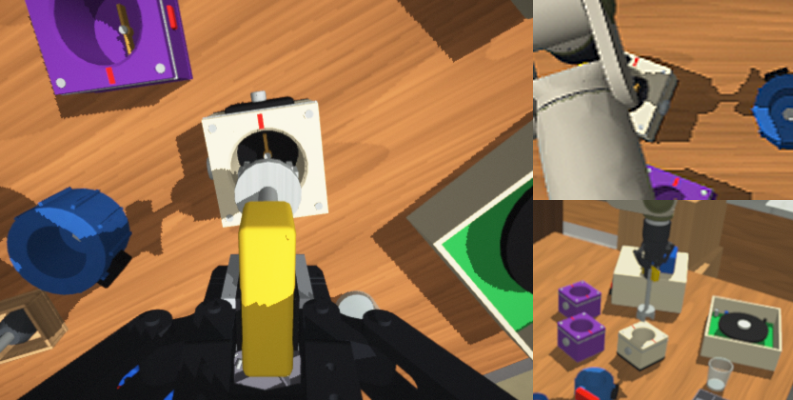

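The wrist view shows the yellow tool held, its socket just over the cream bore. The near rim is at (265,155) and the upper red mark at (261,121) in the mosaic. Next I measure the bore and the tool's offset in this picture.

Run:
```python
from h import *
w=pickle.load(open("l2.pkl","rb"))[0];k=560/533
C=np.array([[202,115],[318,100],[328,213],[222,227]])*k
P=np.array([at(w,p,90)[:2] for p in C]);print(P.round(1).tolist(),P.mean(0),np.linalg.norm(P-np.roll(P,1,0),axis=1))
e=P[3]-P[0];f=P[2]-P[1];print("sides",np.degrees(np.arctan2(e[1],e[0])),np.degrees(np.arctan2(f[1],f[0])))
print("pred ctr",proj(w,[516.8,295.7,90])/k,"mean px->",proj(w,[*P.mean(0),90])/k)
hsv=cv2.cvtColor(w["img"],cv2.COLOR_RGB2HSV)
m=cv2.inRange(hsv,(0,120,90),(8,255,255))|cv2.inRange(hsv,(172,120,90),(180,255,255))
n,l,st,ce=cv2.connectedComponentsWithStats(m)
for i in range(1,n):
  if st[i,4]>20: print("red",ce[i]/k,st[i,4],at(w,ce[i],90))
m=cv2.inRange(hsv,(22,120,90),(34,255,255));ys,xs=np.nonzero(m);top=ys.min();print("yellow top",top/k,xs[ys<top+4].mean()/k)
ex=np.array([-.8791,.4766]);ey=np.array([.4766,.8791]);tcp=np.array([516.25,296.16])
q=at(w,(xs[ys<top+4].mean(),top),289)[:2]-tcp;print("bar end rel",q@ex,q@ey)
for z in(149,169,189): print(z,[np.round(proj(w,[*(tcp+a*ex+b*ey),z])/k) for a,b in((0,0),(25,0),(0,25),(0,-25))])
b=w["img"][90:260,190:370];cv2.imwrite("pics/c2.png",cv2.resize(b,None,fx=3.5,fy=3.5,interpolation=2)[:,:,::-1])
```

```text
[[442.0, 268.2], [481.8, 370.0], [587.6, 330.3], [548.9, 226.4]] [515.07178456 298.71410953] [114.74544634 109.31392357 112.99067608 110.85317064]
sides -21.35291009500126 -20.579936022646375
pred ctr [265.68714908 169.65923832] mean px-> [267.53651863 166.73097887]
red [171.55010436  16.81694109] 154 [359.34682149 288.71434935  90.        ]
red [110.1875      75.19107143] 91 [372.7034629 213.6491363  90.       ]
red [260.13631645 121.04279485] 86 [472.92915733 313.55824104  90.        ]
yellow top 200.8267857142857 266.5614055299539
bar end rel 33.23207584668609 0.5427572896293335
149 [array([266., 185.]), array([266., 156.]), array([296., 185.]), array([236., 185.])]
169 [array([266., 192.]), array([266., 161.]), array([298., 192.]), array([233., 192.])]
189 [array([266., 201.]), array([266., 167.]), array([300., 201.]), array([231., 201.])]
```

View pics/c2.png

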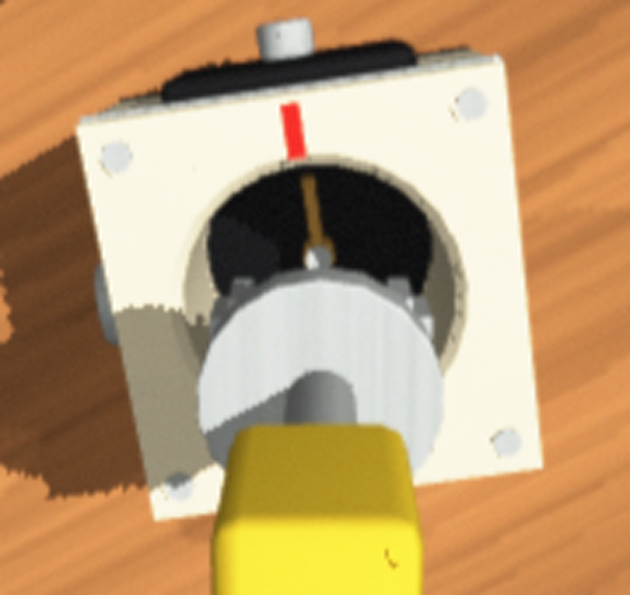

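Bore centre: (516.8,295.7) and (515.1,298.7), so about (516,297), agreeing within 3 mm. The wings run about -21°, and the tool is on axis within 1 mm. Clearances are over 9 mm. Lowering.

Call:
send_rows(
  targets=[
    [1,0,0.001,0.02,0,0,0],
    [1,0,0,0.025,0,0,0],
    [1,0,0,0.025,0,0,0],
    [1,0,0,0.025,0,0,0],
    [1,0,0,0.015,0,0,0],
    [1,0,0,0.007,0,0,0],
    [1,0,0,0.005,0,0,0],
    [1,0,0,0.005,0,0,0],
    [1,0,0,0,0,0,0],
    [1,0,0,0,0,0,0],
  ],
)

```text
time_s: 9.25
eef_pos: [516.9, 297.1, 160.6]
ee_rot: [0.0, 0.246, 0.969, 0.0]
force: [0.3, 0.7, -3.1]
grip_width: 0.227
grip_force: 79.1
```

The jaws are below the wing tops with no contact force. Now the last 10 mm, gently.

Call:
send_rows(
  targets=[
    [1,0,0,0.003,0,0,0],
    [1,0,0,0.003,0,0,0],
    [1,0,0,0.002,0,0,0],
    [1,0,0,0.001,0,0,0],
    [1,0,0,0.001,0,0,0],
    [1,0,0,0.0005,0,0,0],
    [1,0,0,0,0,0,0],
    [1,0,0,0,0,0,0],
    [1,0,0,0,0,0,0],
    [1,0,0,0,0,0,0],
  ],
)

```text
time_s: 10.5
eef_pos: [516.9, 297.1, 150.3]
ee_rot: [0.0, 0.246, 0.969, 0.0]
force: [-1.2, -0.7, 5.2]
grip_width: 0.22
grip_force: 80.5
```

Contact at TCP z 150.3, exactly the expected fully-home height. Turning clockwise.

Call:
send_rows(
  targets=[
    [1,0,0,0,0,0,0.06],
    [1,0,0,0,0,0,0.12],
    [1,0,0,0,0,0,0.12],
    [1,0,0,0,0,0,0.12],
    [1,0,0,0,0,0,0.12],
    [1,0,0,0,0,0,0.12],
    [1,0,0,0,0,0,0.12],
    [1,0,0,0,0,0,0.12],
    [1,0,0,0,0,0,0.12],
    [1,0,0,0,0,0,0.06],
  ],
)

```text
time_s: 11.75
eef_pos: [515.9, 297.6, 150.3]
ee_rot: [-0.001, 0.71, 0.704, -0.0]
force: [-4.7, 1.1, 8.2]
grip_width: 0.22
grip_force: 80.8
```

```bash
python3 -c "
from rig import ctrl
s=ctrl.sense();print(s['eef_pos'],s['ee_rot'],s['force'],s['wrist_torque'],s['grip_force'])"
```

```text
[515.94512883 297.55477803 150.2629956 ] [-8.62093710e-04  7.09943870e-01  7.04257691e-01 -2.50525276e-04] [-4.69567195  1.08250652  8.20093097] [0.31665644 1.3452453  0.21894557] 80.78503847122192
```

Call:
send_rows(
  targets=[
    [1,0,0,0,0,0,0.06],
    [1,0,0,0,0,0,0.12],
    [1,0,0,0,0,0,0.12],
    [1,0,0,0,0,0,0.12],
    [1,0,0,0,0,0,0.12],
    [1,0,0,0,0,0,0.12],
    [1,0,0,0,0,0,0.12],
    [1,0,0,0,0,0,0.06],
    [1,0,0,0,0,0,0],
    [1,0,0,0,0,0,0],
  ],
)

```text
time_s: 13.0
eef_pos: [516.5, 298.0, 150.3]
ee_rot: [-0.001, 0.935, 0.355, 0.0]
force: [-2.2, 3.7, 5.0]
grip_width: 0.229
grip_force: 80.4
```

```bash
python3 look.py l3
```

```text
13.0 [516.45507241 298.04852601 150.27467779] [[0.7486, 0.663, 0.0001], [0.663, -0.7486, 0.0023], [0.0015, -0.0017, -1.0]] 41.53231288373798 0.22855271318246376 80.38604021072388 [-2.15343671  3.72539535  5.03510955] [0.32618098 0.53686512 1.3837714  0.00228052 1.22017904 1.17131793]
```

View pics/l3.png

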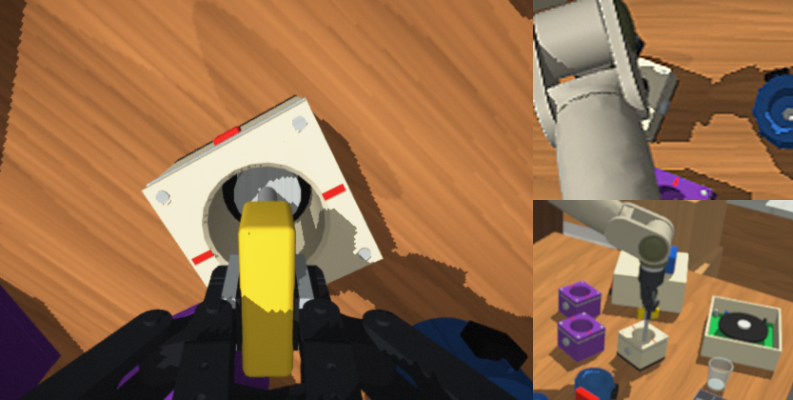

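The tool stands in the cream bore, bar at 110° clockwise of its start; the fingers are clear of the rim. Opening and backing away upward.

Call:
send_rows(
  targets=[
    [0.3,0,0,0,0,0,0],
    [0,0,0,0,0,0,0],
    [-0.4,0,0,0,0,0,0],
    [-0.4,0,0,0,0,0,0],
    [-0.4,0,0,0,0,0,0],
    [-0.4,0,0,-0.01,0,0,0],
    [-0.4,0,0,-0.02,0,0,0],
    [-0.4,0,0,-0.03,0,0,0],
    [-0.4,0,0,-0.04,0,0,0],
    [-0.4,0,0,-0.04,0,0,0],
  ],
)

```text
time_s: 14.4
eef_pos: [516.5, 297.0, 291.9]
ee_rot: [0.0, 0.935, 0.355, 0.0]
force: [-0.3, 0.0, 0.7]
grip_width: 0.697
grip_force: 0.0
```

```bash
python3 look.py l4
python3 - <<'E'
from h import *
cs=pickle.load(open("l4.pkl","rb"))
for c in cs:
    for r in ctrl.landmark_of("driver_handle",c)[:3]: print(np.round(r["point"]),round(r["score"],2),np.round(at(c,r["point"],168)), proj(c,[516.5,297.5,168]))
E
```

```text
14.4 [516.54259049 297.0021465  291.91056148] [[0.7486, 0.663, 0.0008], [0.663, -0.7486, 0.0003], [0.0008, 0.0003, -1.0]] 41.530664398723 0.6971971369807665 0.0 [-0.3144847   0.01002442  0.73114476] [ 3.25376380e-01  4.42640874e-01  1.15761095e+00 -8.73261273e-06
  1.54052086e+00  1.17132626e+00]
[278. 194.] 0.74 [521. 303. 168.] [279.20997668 202.51216807]
[419. 173.] 0.89 [ 511. -404.  168.] [179.9174576  168.68108713]
[180. 170.] 0.37 [513. 297. 168.] [179.9174576  168.68108713]
[211. 307.] 0.9 [ 516. -407.  168.] [362.78677458 152.40581915]
[364. 150.] 0.67 [514. 309. 168.] [362.78677458 152.40581915]
```

View pics/l4.png

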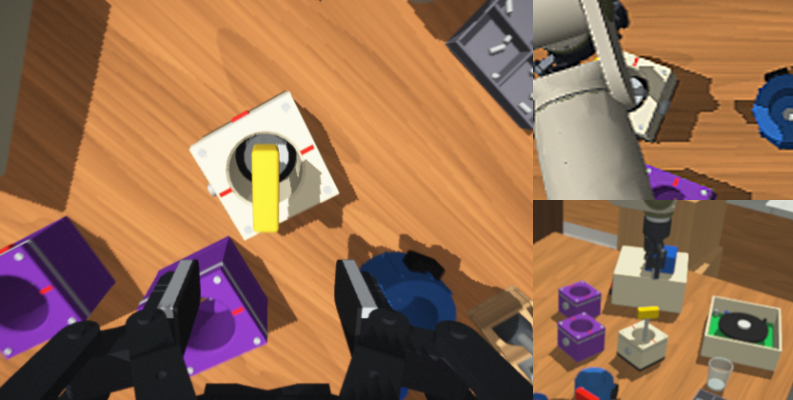

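The tool stands upright in the cream bore, its handle at (265,188) in the mosaic. The gripper is open and clear of it. Handing in.

```bash
python3 -c "
from rig import ctrl
print(ctrl.finish_job())"
```

```text
the job is handed in; nothing more can be done
None
```

The yellow tool stands upright and fully home on the nut, let go, and the job was handed in at about 14.5 s. I turned it 110° clockwise, which should have turned the nut about 83°; that figure comes from the tool's turn less the free play, because the nut itself was out of sight under the tool.

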